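# Unhook the sagging bolt of the detergent cage and hold its gate ajar

### The arm

A 7-joint arm with a two-finger parallel gripper is mounted at the origin on the work surface. World frame = base frame: x ahead of the robot, y to its left, z up, the work surface at z = 0. Lengths are in m, angles in rad, forces in N, time in s.
With the tool pointing down it reaches from about 0.4 to 0.875 m from the base axis. Payload 19.3 kg.
Tool frame: the origin (TCP) lies between the finger pads; the fingertips stand bot.tcp_to_tips ahead of it and the grasp point (between the pads) is the TCP (bot.tcp_to_tips is the distance from the TCP to the fingertips, in m); z points along the fingers, y is the line along which they close (so a half turn about z gives the same grasp; the last joint's range is limited). The gripper opens to 85 mm and grips with 20 to 120 N. Pads are 22 mm wide; open, the fingers measure 114 mm over their backs; the gripper's body (76 mm by 85 mm) begins 54 mm behind the grasp point. The pads swing forward as they close: fully open they stand 13 mm farther back than shut.
Start: joints at [1.071, 0.521, -0.036, 1.599, 0.021, 1.021, -0.113], TCP at [0.26, -0.568, 0.25] pointing down, gripper open.
Joint ranges: [-2.91, 2.91], [-0.3, 2.13], [-1.5, 1.42], [0.17, 2.43], [-1.26, 4.41], [0.16, 1.93], [-2.52, 2.52]. Speed limits (rad/s): [1.89, 1.89, 2.39, 2.39, 3.01, 3.01, 3.01].

### API

Orientations are given as [roll, pitch, yaw] about the fixed x, y, z axes, in that order (R = Rz(yaw) Ry(pitch) Rx(roll)).
In Python, from workcell import telemetry, grab_frame, bot gives the robot as it stands. The module is installed in compiled form; this text tells all that it offers.
- The arm moves only by the shell command python3 -m crank 'ROWS' [FORCE]. ROWS is text: rows parted by semicolons, each of 7 numbers parted by spaces: the finger opening in m, from 0 to 0.0854, then the shift along the tool's x, y, z in m, then the turn, a rotation vector about the tool's x, y, z in degrees. A call has exactly 8 rows; each row shifts and turns the commanded pose from where the row before left it, along the tool's axes as they then stand; what a row does not reach is not made up. A row lasts 1/12 s, in which the tool goes at most 41.7 mm and 7.16 degrees, less where a joint would pass 70% of its speed; a pose out of reach is approached as far as the arm can. A call with a gripper value outside its range is refused whole. The fingers move at their own pace and stop on an object; FORCE is the grip in N (left out, the last holds). Time passes only in rows, so rows that do not move let the fingers close, or fill a call up. It gives the time, the measured TCP pose, the force, the opening and the grip force at its end, in the units of the state.
- telemetry.observe(): the state, without advancing time (a new reading comes with each control period).
- grab_frame(name): name is "side" or "top"; returns a dict with "pixels" (400x640x3 uint8, red, green, blue), "depth" (400x640 float32, m along the optical axis (not along the pixel's ray), 0 where there is no reading), "vertical_fov" (degrees; the focal length in pixels is half the picture's height over the tangent of half this angle, whatever the lens; pixels are square), "cx", "cy" (the principal point, pixels), "R" (3x3) and "t" (3): a world point X has camera coordinates R X + t. Camera axes: x right, y down, z forward; pixel columns grow to the right and rows downward; lengths in m; the calibration is good to about 2 mm. A picture is of the moment at which its call begins.
- bot.job_done(): hands the job in; it is judged then, once.
The state is a dict: "clock": time; "qpos": joint angles; "qd": joint speeds; "joint_efforts": joint torques, N m; "position": TCP position; "tool_rot": TCP orientation; "force": force on the tool from outside, world axes, zero at the start; "moment": the same for the moment, N m; "grip_width": finger opening in m; "finger_force": force on a finger pad.
Only numpy, scipy, OpenCV 4.12 (cv2) and the standard library are available. Lean on these libraries where they do the work, as an engineer would, in place of code of your own. Each camera call takes 0.05 s, during which the arm holds its last target. There are 200 camera calls.

### The job

The bolt of the detergent cage sags, so its turned-down nose catches behind the keeper's bent-up lip: lift the bolt by its orange handle and draw it back over the lip, without wrenching it against the keeper. Then swing the spring-loaded gate open towards the robot until its free edge stands about 10 cm out, and finish while still holding it there with the bolt drawn. Leave the bottle, the jar and the bowl where they stand.

Things in the scene. Friction and masses are not known exactly. Their poses are not given: they have to be found in the camera images.
- bolt_grip (a point): Grip point of the bolt's upright orange handle, 232 mm above the counter at the start: a 14 mm round post, free from 40 mm below to 26 mm above this point, then a 22 mm wide, 6 mm cap. z up, y along the rod towards the keeper, x into the cage (turn with the gate). The gate's guide loops end 18 mm below this point, 48 mm to the keeper side and 115 mm to the hinge side.
- bolt (a joint): How far the bolt is drawn back (m), towards the hinge: 0 is fully home, 0.05 fully drawn. It rubs with 1 to 3 N and stays where it is left. The start varies from 0 to 0.008. Drawn 0.028 or more, the nose is clear of the keeper and the gate is free.
- bolt_lift (a joint): How far the bolt is lifted straight up in its loose, tall guide loops (m): 0 sagging at the bottom (it falls back by its own weight, 0.18 to 0.29 kg), 0.018 at the top. Over 0.010 is needed for the nose to pass over the keeper's lip.
- bolt_nose (a point): Middle of the underside of the bolt's brass nose: a block at the far end of the rod, 14 mm wide, 10 mm along the rod, reaching 11.5 mm below the 12 mm thick steel rod. The nose is 101 mm from the handle along the rod. Same axes as bolt_grip.
- keeper_lip (a point): Middle of the top edge of the keeper's bent-up copper-coloured lip, fixed on the cage; 4 mm thick, 22 mm wide, 9.5 mm higher than the underside of the sagging nose. Beyond it two upright cheeks, 23 mm apart, 40 mm tall, keep the gate shut while the nose is between them, however high it is lifted. y along the rod of the closed gate, away from the hinge; x into the cage.
- keeper: The keeper as a whole (dark steel plate, cheeks and lip), 62 mm long; its origin is on top of the latch panel under the lip, 160 mm above the counter. Same axes as keeper_lip.
- gate (a joint): Opening angle of the gate (rad): 0 shut, grows as it swings towards the robot (counter-clockwise seen from above). A spring shuts it with 0.5 N m when shut and 0.8 N m at 0.4 rad. 0.36 puts its free edge 100 mm out.
- gate_hinge (a point): The gate's vertical hinge line at counter height. y points along the gate from the hinge to its free edge, x into the cage, z up (turns with the gate). The handle stands 220 mm from this line when the bolt is home, 170 mm when fully drawn.
- gate_edge (a point): The free edge of the gate's stile, half-way up (90 mm above the counter), 280 mm from the hinge line. The gate is an aluminium frame 280 mm long, 18 mm thick, its top rail 160 mm above the counter.
- detergent_mid (a point): Half-way up a loose white bottle with blue label and yellow cap, 56 mm wide, 130 mm tall; it stands in front of the cage near the hinge or beside the cage on the hinge side.
- jar_mid (a point): Half-way up a loose jar with green lid, 56 mm wide, 80 mm tall; it stands at the other of those two places.
- bowl_mid (a point): Half-way up a loose steel bowl, 76 mm wide, 45 mm tall, beside the cage on the keeper side.
Mind the look-alikes: they are no part of the job. Leave any red look-alike of the part that bears jar_mid alone.

How it is judged:
By the outcome, as a careful person would: the job done as asked, in the order asked, and still so for the second after the job is handed in, while the arm keeps its last pose, push and grip.
It also fails if it takes over 35 s, if anything falls off the work surface, if the arm or the gripper's body presses on something with over 40 N, if the wrist force passes 120 N, or if a joint passes its speed limit or range.

## Working session

There is one attempt and no reset: what is moved stays moved. The work goes in short steps, Python scripts to look and compute and a shell command to move; the robot and the scene stay as the last step left them, time stands still between calls to the robot, and variables do not carry over. Pictures are saved under pics/ and viewed, at most 10 in all, crops included, and the job is handed in when it is done.

```bash
mkdir -p pics
cat > h.py <<'E'
import numpy as np, cv2
from workcell import telemetry, grab_frame, bot
def K(f): return 200/np.tan(np.radians(f["vertical_fov"]/2))
def save(f,n,box=None,s=1):
    im=f["pixels"][:,:,::-1]
    if box: im=im[box[1]:box[3],box[0]:box[2]]
    cv2.imwrite("pics/"+n,cv2.resize(im,None,fx=s,fy=s,interpolation=cv2.INTER_CUBIC))
def pt(f,u,v):
    d=f["depth"][v,u];k=K(f);return f["R"].T@(np.array([(u-f["cx"])/k*d,(v-f["cy"])/k*d,d])-f["t"])
def plane(f,u,v,z):
    r=f["R"].T@np.array([(u-f["cx"])/K(f),(v-f["cy"])/K(f),1]);c=-f["R"].T@f["t"];return c+r*(z-c[2])/r[2]
def cloud(f):
    d=f["depth"];v,u=np.indices(d.shape);k=K(f)
    P=np.stack([(u-f["cx"])/k*d,(v-f["cy"])/k*d,d],-1)-f["t"];return P@f["R"]
E
python3 - <<'E'
from h import *
for n in("side","top"):
    f=grab_frame(n);save(f,n+"0.png");np.savez(n+"0.npz",**f);print(n,f["vertical_fov"],f["cx"],f["cy"],-f["R"].T@f["t"],f["R"][2])
s=telemetry.observe();print(s,bot.tcp_to_tips)
E
```

```text
side 46.43915364374913 322.8020456005753 203.28449051515946 [0.40320897 0.80789676 0.84782004] [ 0.1545979  -0.73921945 -0.65548005]
top 57.26836362966053 318.3591268059649 204.5754797422049 [0.43210437 0.01662848 1.07475373] [ 0.17184873 -0.03927219 -0.98434024]
{'clock': 0.1, 'qpos': array([ 1.07081784,  0.52194251, -0.03635598,  1.59992965,  0.02116668,
        1.02109904, -0.11280656]), 'qd': array([-0.00022711, -0.00182108,  0.00058498, -0.00222896,  0.00134228,
       -0.00171257, -0.00019077]), 'joint_efforts': array([ 4.87631405e-03, -9.28465819e+01,  1.98440641e+00, -3.70523000e+01,
        1.81253662e-02,  5.31374637e-03,  7.77495461e-05]), 'position': array([ 0.26029824, -0.56791488,  0.249798  ]), 'tool_rot': array([-3.14059725e+00,  2.65097809e-05,  4.29767905e-01]), 'force': array([ 0.02721127,  1.03053583, -0.13279127]), 'moment': array([-0.02972854, -0.05506102, -0.02064213]), 'finger_force': 0.0, 'grip_width': 0.08536712853555348} 0.019
```

View pics/side0.png

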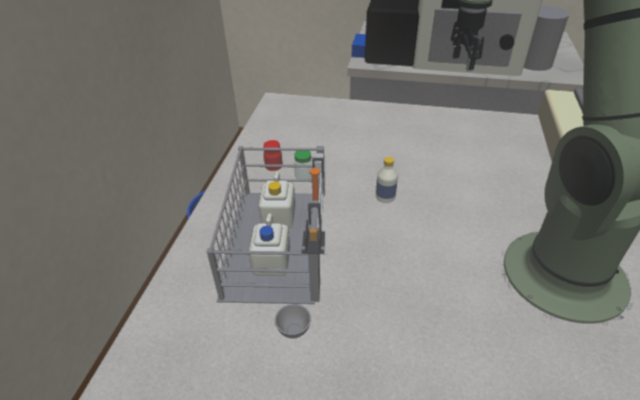

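View pics/top0.png

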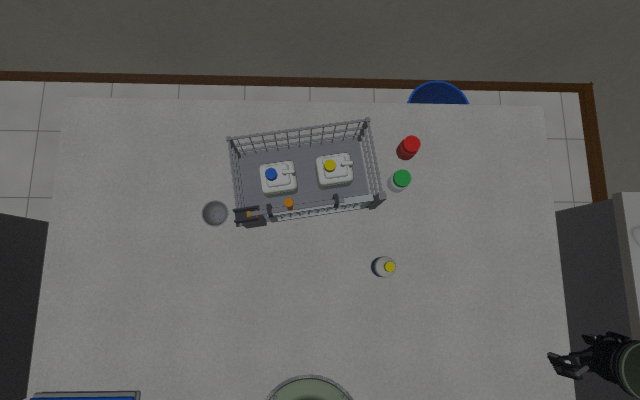

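The side view shows the cage, with the orange handle at about (315,183), the copper lip at about (313,234) and the bottle at (387,182). In the top view the handle cap is at (289,203), the keeper at (250,216), the bottle at (384,267), the green jar at (401,180), the red look-alike at (409,147) and the bowl at (215,212).
Things that could be taken for the handle: the copper lip (top 250,214), the bottle's yellow cap (390,267), and the canister caps (271,174 and 329,165). I choose the orange post at (289,203), and check it in a crop.

Run:
```python
from h import *
for n,z in(("top",.258),("side",.232)):
    f=dict(np.load(n+"0.npz"));hsv=cv2.cvtColor(f["pixels"],cv2.COLOR_RGB2HSV)
    m=cv2.inRange(hsv,(5,150,90),(17,255,255));P=cloud(f)
    c,l,st,ce=cv2.connectedComponentsWithStats(m)
    for i in range(1,c):
        if st[i,4]<12: continue
        q=P[(l==i)&(f["depth"]>0)];print(n,st[i],ce[i].round(1),np.median(q,0).round(4),q.min(0).round(3),q.max(0).round(3))
    if n=="top":
        for u,v in((289,203),(250,214)):print(plane(f,u,v,.261))
    # top rail points
    m=(P[...,2]>.15)&(P[...,2]<.166)&(P[...,0]>.4)&(P[...,0]<.58)&(f["depth"]>0)
    q=P[m];print(n,len(q))
    for y in np.arange(-.3,.25,.04):
        r=q[abs(q[:,1]-y)<.02]
        if len(r):print(round(y,2),len(r),np.percentile(r[:,0],[5,50,95]).round(4))
A=cv2.resize(np.load("top0.npz")["pixels"][185:240,220:395,::-1],None,fx=4.5,fy=4.5,interpolation=cv2.INTER_CUBIC)
B=cv2.resize(np.load("side0.npz")["pixels"][140:270,230:400,::-1],None,fx=2.6,fy=2.6,interpolation=cv2.INTER_CUBIC)
C=np.zeros((A.shape[0]+B.shape[0],max(A.shape[1],B.shape[1]),3),np.uint8);C[:A.shape[0],:A.shape[1]]=A;C[A.shape[0]:,:B.shape[1]]=B;cv2.imwrite("pics/c1.png",C);print(C.shape)
```

```text
top [284 198   9   5  21] [287.6 199.9] [0.5836 0.0548 0.2641] [0.578 0.043 0.263] [0.588 0.061 0.267]
[0.57725873 0.05031119 0.261     ]
[0.55165467 0.13670338 0.261     ]
top 285
0.02 35 [0.5732 0.5773 0.5798]
0.06 52 [0.5671 0.572  0.577 ]
0.1 27 [0.56   0.5667 0.5712]
0.14 65 [0.5409 0.5481 0.5766]
0.18 106 [0.5382 0.5586 0.5708]
side [310 168   9   7  45] [314.3 171.1] [0.5782 0.0542 0.2644] [0.57  0.041 0.262] [0.587 0.062 0.266]
side 570
-0.02 2 [0.5785 0.5787 0.5788]
0.02 17 [0.5752 0.5768 0.579 ]
0.06 6 [0.5692 0.5706 0.5719]
0.1 25 [0.561  0.5648 0.5788]
0.14 102 [0.5403 0.5504 0.5744]
0.18 221 [0.5382 0.5589 0.5777]
(586, 788, 3)
```

View pics/c1.png

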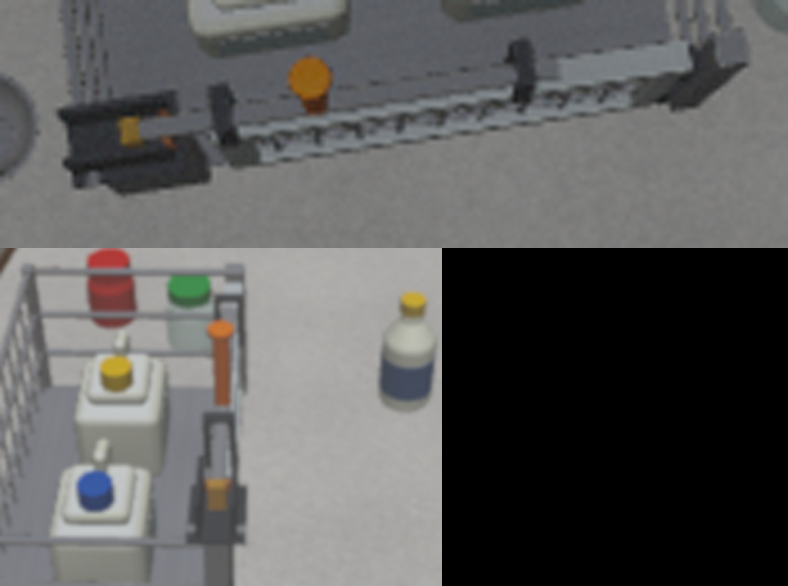

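The crop confirms it: the orange post with its cap is at crop (310,75), clear of the brass nose (130,130) and copper lip (165,130). The handle is at about (0.578, 0.051) and the gate is yawed about 7.5°. I'll go above it.

```bash
r="1"; python3 -m crank '0.0854 0.0274 -0.0215 -0.011 0 0 0;0.0854 0.0274 -0.0215 -0.011 0 0 0;0.0854 0.0274 -0.0215 -0.011 0 0 0;0.0854 0.0274 -0.0215 -0.011 0 0 0;0.0854 0.0274 -0.0215 -0.011 0 0 0;0.0854 0.0274 -0.0215 -0.011 0 0 0;0.0854 0.0274 -0.0215 -0.011 0 0 0;0.0854 0.0274 -0.0215 -0.011 0 0 0' 40
python3 -m crank '0.0854 0.0274 -0.0215 0 0 0 0;0.0854 0.0274 -0.0215 0 0 0 0;0.0854 0.0274 -0.0215 0 0 0 0;0.0854 0.0274 -0.0215 0 0 0 0;0.0854 0.0274 -0.0215 0 0 0 0;0.0854 0.0274 -0.0215 0 0 0 0;0.0854 0.0274 -0.0215 0 0 0 0;0.0854 0.0274 -0.0215 0 0 0 0'
python3 -m crank '0.0854 0.0274 -0.0215 0 0 0 0;0.0854 0.0274 -0.0215 0 0 0 0;0.0854 0.0274 -0.0215 0 0 0 0;0.0854 0.0274 -0.0215 0 0 0 0;0.06 0 0 0 0 0 -6.6;0.06 0 0 0 0 0 -6.6;0.06 0 0 0 0 0 -6.6;0.06 0 0 0 0 0 -6.6'
python3 -m crank '0.06 0 0 0 0 0 -6.6;0.06 0 0 0 0 0 -6.6;0.06 0 0 0 0 0 -6.6;0.06 0 0 0 0 0 -6.6;0.06 0 0 0 0 0 -6.6;0.06 0 0 0 0 0 -6.6;0.06 0 0 0 0 0 -6.6;0.06 0 0 0 0 0 0'
python3 - <<'E'
from h import *
for n in("side","top"):
    f=grab_frame(n);save(f,n+"1.png");np.savez(n+"1.npz",**f)
A=np.load("top1.npz")["pixels"][130:260,190:420,::-1];B=np.load("side1.npz")["pixels"][120:270,230:410,::-1]
A=cv2.resize(A,None,fx=2.4,fy=2.4,interpolation=2);B=cv2.resize(B,None,fx=1.9,fy=1.9,interpolation=2)
C=np.zeros((A.shape[0]+B.shape[0],A.shape[1],3),np.uint8);C[:A.shape[0]]=A;C[A.shape[0]:,:B.shape[1]]=B;cv2.imwrite("pics/c2.png",C);print(C.shape)
s=telemetry.observe();print(s["position"],np.degrees(s["tool_rot"]),s["qpos"],s["force"],s["clock"],s["grip_width"])
E
```

```text
clock: 0.77
position: [0.3883, -0.3188, 0.3387]
tool_rot: [-3.141, 0.0, 0.43]
force: [0.6, -0.3, 0.2]
grip_width: 0.0852
finger_force: 0.0
clock: 1.43
position: [0.516, -0.0712, 0.3382]
tool_rot: [-3.142, 0.0, 0.43]
force: [0.8, -1.6, 0.1]
grip_width: 0.0855
finger_force: 0.0
clock: 2.1
position: [0.5793, 0.0513, 0.3379]
tool_rot: [-3.141, 0.0, 0.897]
force: [0.7, -0.3, -0.6]
grip_width: 0.0599
finger_force: 0.0
clock: 2.77
position: [0.5793, 0.0509, 0.3379]
tool_rot: [-3.141, -0.0, 1.703]
force: [-0.5, -0.9, 0.0]
grip_width: 0.0602
finger_force: 0.0
(597, 552, 3)
[0.57935096 0.05084684 0.33807897] [-1.79973668e+02 -1.00546786e-02  9.69747264e+01] [ 0.23730503  0.42377993 -0.60167614  1.58352884  0.25083983  1.21300248
 -0.28977962] [ 0.23357341 -0.01371277 -0.08104252] 2.8667 0.05977864381930147
```

View pics/c2.png

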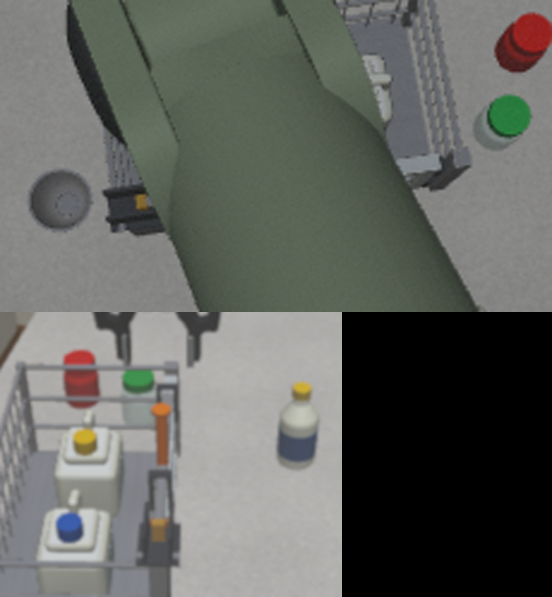

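The side crop shows the open fingers (125 and 192) straddling the post (162), with the tips still above the cap. The arm hides the handle from the top camera. I'll check the lateral centring by projecting the point into the earlier frames.

Run:
```python
from h import *
for n in("side1","top0"):
    f=dict(np.load(n+".npz"));hsv=cv2.cvtColor(f["pixels"],cv2.COLOR_RGB2HSV)
    m=cv2.inRange(hsv,(4,110,50),(18,255,255))
    for z in(.264,.25,.235,.22):
        c=f["R"]@np.array([.5793,.0508,z])+f["t"];u=c[0]/c[2]*K(f)+f["cx"];v=c[1]/c[2]*K(f)+f["cy"]
        cols=[x for x in range(int(u)-15,int(u)+16) if m[int(round(v)),x]]
        print(n,z,round(u,1),round(v,1),cols[:1],cols[-1:],"mm/px",round(1000*c[2]/K(f),2))
    l=cv2.connectedComponentsWithStats(m);print([ (s.tolist(),c.round(1).tolist()) for s,c in zip(l[2],l[3]) if 15<s[4]<900])
    for p in((.5793,.0508,.264),):pass
f=dict(np.load("top0.npz"));print("bottle",plane(f,390,267,.13),"jar",plane(f,401,178,.08),"nose",plane(f,248.9,214,.19),"lip",plane(f,257,214,.17))
```

```text
side1 0.264 313.8 170.5 [310] [319] mm/px 2.08
side1 0.25 314.0 175.9 [313] [316] mm/px 2.1
side1 0.235 314.2 181.5 [313] [317] mm/px 2.12
side1 0.22 314.4 187.0 [313] [317] mm/px 2.14
[([310, 168, 10, 32, 176], [314.8, 182.1]), ([309, 229, 9, 11, 53], [312.9, 234.0]), ([73, 370, 21, 30, 102], [82.4, 386.4])]
top0 0.264 288.7 201.9 [284] [293] mm/px 2.24
top0 0.25 289.0 203.0 [284] [293] mm/px 2.28
top0 0.235 289.2 204.1 [284] [292] mm/px 2.32
top0 0.22 289.5 205.2 [285] [292] mm/px 2.36
[([14, 71, 9, 7, 22], [17.5, 73.9]), ([25, 72, 82, 10, 362], [63.4, 75.6]), ([110, 74, 78, 10, 389], [146.9, 77.7]), ([188, 75, 8, 8, 25], [191.8, 77.9]), ([197, 76, 8, 6, 22], [200.5, 78.4]), ([204, 76, 77, 10, 367], [239.5, 79.8]), ([284, 77, 140, 10, 554], [348.9, 81.5]), ([470, 81, 16, 8, 40], [478.2, 84.0]), ([492, 82, 17, 6, 35], [499.3, 84.5]), ([585, 86, 9, 22, 71], [588.3, 95.2]), ([588, 109, 8, 7, 25], [592.0, 111.6]), ([589, 122, 17, 66, 383], [596.6, 158.2]), ([586, 142, 6, 11, 27], [588.2, 147.5]), ([598, 189, 5, 8, 19], [599.8, 191.7]), ([284, 198, 10, 12, 83], [288.6, 202.9])]
bottle [ 0.43597478 -0.2050485   0.13      ] jar [ 0.68366547 -0.25626418  0.08      ] nose [0.56206768 0.14982867 0.19      ] lip [0.56513931 0.132879   0.17      ]
```

```bash
python3 -m crank '0.06 0 -0.001 0.02 0 0 -0.5;0.06 0 0 0.02 0 0 -0.5;0.06 0 0 0.02 0 0 0;0.06 0 0 0.02 0 0 0;0.06 0 0 0.014 0 0 0;0.06 0 0 0.01 0 0 0;0.06 0 0 0 0 0 0;0.06 0 0 0 0 0 0' 40
python3 -m crank '0.03 0 0 0 0 0 0;0.03 0 0 0 0 0 0;0.02 0 0 0 0 0 0;0.016 0 0 0 0 0 0;0.01 0 0 0 0 0 0;0.01 0 0 0 0 0 0;0.01 0 0 0 0 0 0;0.01 0 0 0 0 0 0' 40
python3 - <<'E'
from h import *
f=grab_frame("side");save(f,"side2.png",(230,100,430,270),3.5);s=telemetry.observe();print(s["position"],s["force"],s["moment"],s["grip_width"],s["finger_force"])
E
```

```text
clock: 3.53
position: [0.5785, 0.0511, 0.2345]
tool_rot: [-3.141, -0.0, 1.713]
force: [0.2, -0.1, -0.0]
grip_width: 0.0602
finger_force: 0.0
clock: 4.2
position: [0.5789, 0.051, 0.2349]
tool_rot: [3.14, 0.0, 1.714]
force: [1.3, -0.2, 6.3]
grip_width: 0.0165
finger_force: 38.7
[0.57887817 0.05098688 0.23494842] [1.10617969 0.20119007 6.97479131] [-0.0526136  -0.1461773  -0.04930071] 0.016598099877485385 38.71779978275299
```

View pics/side2.png

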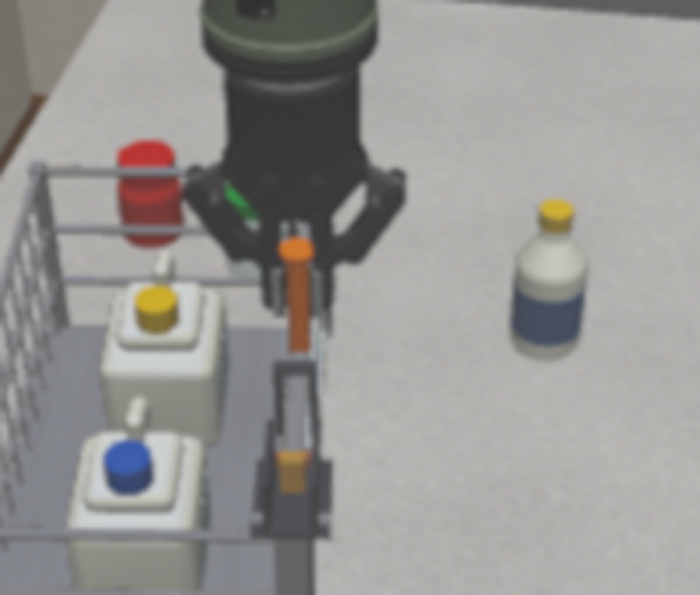

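The picture shows the orange post (298,300) between both pads (270 and 325), with 39 N on the finger. Now I'll lift about 14 mm.

```bash
python3 -m crank '0.01 0 0 -0.002 0 0 0;0.01 0 0 -0.003 0 0 0;0.01 0 0 -0.003 0 0 0;0.01 0 0 -0.003 0 0 0;0.01 0 0 -0.003 0 0 0;0.01 0 0 0 0 0 0;0.01 0 0 0 0 0 0;0.01 0 0 0 0 0 0' 60
python3 - <<'E'
from h import *
f=grab_frame("side");save(f,"side3.png",(230,100,430,270),3.5);np.savez("side3.npz",**f);s=telemetry.observe();print(s["position"],s["force"],s["moment"],s["grip_width"],s["finger_force"])
E
```

```text
clock: 4.92
position: [0.5785, 0.0509, 0.2483]
tool_rot: [3.141, 0.0, 1.714]
force: [3.0, 0.8, -1.9]
grip_width: 0.0159
finger_force: 58.3
[0.57842931 0.05091659 0.24821902] [ 1.99121321  0.01213636 -1.13618059] [ 7.07370844e-02 -4.81457259e-01  3.82294230e-04] 0.015534535179288888 58.28954637050629
```

View pics/side3.png

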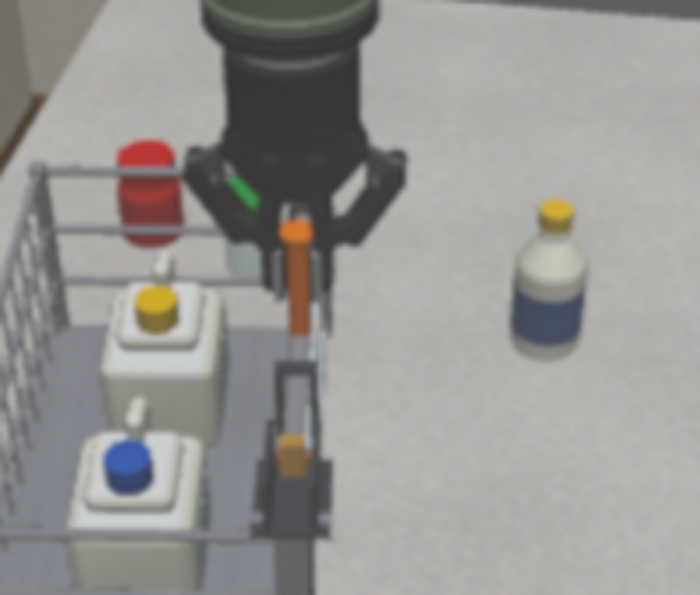

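The cap and nose both rose about 15 px in the crop, so the bolt is up about 13.5 mm and the force is low. Now I'll draw it back, slowly.

```bash
python3 -m crank '0.01 -0.003 0 0 0 0 0;0.01 -0.003 0 0 0 0 0;0.01 -0.003 0 0 0 0 0;0.01 -0.003 0 0 0 0 0;0.01 -0.003 0 0 0 0 0;0.01 -0.003 0 0 0 0 0;0.01 0 0 0 0 0 0;0.01 0 0 0 0 0 0'
python3 -m crank '0.01 -0.003 0 0 0 0 0;0.01 -0.003 0 0 0 0 0;0.01 -0.003 0 0 0 0 0;0.01 -0.003 0 0 0 0 0;0.01 -0.003 0 0 0 0 0;0.01 -0.003 0 0 0 0 0;0.01 -0.002 0 0 0 0 0;0.01 0 0 0 0 0 0'
python3 - <<'E'
from h import *
f=grab_frame("side");save(f,"side4.png",(230,100,430,270),3.5);np.savez("side4.npz",**f);s=telemetry.observe();print(s["position"],s["force"],s["moment"],s["grip_width"],s["finger_force"])
E
```

```text
clock: 5.63
position: [0.5811, 0.0325, 0.2483]
tool_rot: [-3.142, 0.0, 1.714]
force: [3.5, -0.4, -2.3]
grip_width: 0.0158
finger_force: 58.4
clock: 6.3
position: [0.5839, 0.0126, 0.2483]
tool_rot: [-3.142, 0.0, 1.714]
force: [3.1, -1.3, -2.3]
grip_width: 0.0153
finger_force: 58.3
[0.58395631 0.01275459 0.24827757] [ 2.96910884 -0.64901071 -2.38509293] [-0.15217129 -0.66559977  0.09332174] 0.01575999423617889 58.32582771778107
```

View pics/side4.png

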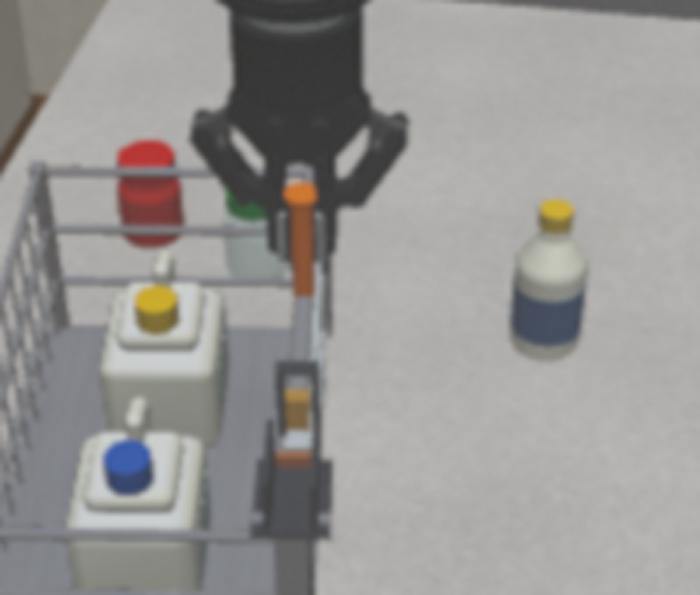

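The side view shows the brass nose (297,408) well clear of the copper lip (293,458), with the bolt drawn 38–46 mm. I'll swing the gate along an arc of r≈0.178 m.

```bash
python3 -m crank '0.01 0 -0.002 0 0 0 -0.6;0.01 0 -0.004 0 0 0 -1.3;0.01 -0.0001 -0.0047 0 0 0 -1.5;0.01 0 -0.0047 0 0 0 -1.5;0.01 -0.0001 -0.0047 0 0 0 -1.5;0.01 0 -0.0047 0 0 0 -1.5;0.01 -0.0001 -0.0047 0 0 0 -1.5;0.01 0 0 0 0 0 0'
python3 -m crank '0.01 -0.0001 -0.0047 0 0 0 -1.5;0.01 0 -0.0047 0 0 0 -1.5;0.01 -0.0001 -0.0047 0 0 0 -1.5;0.01 0 -0.0047 0 0 0 -1.5;0.01 -0.0001 -0.0047 0 0 0 -1.5;0.01 0 -0.0047 0 0 0 -1.5;0.01 -0.0001 -0.0047 0 0 0 -1.5;0.01 0 0 0 0 0 0'
python3 - <<'E'
from h import *
f=grab_frame("side");save(f,"side5.png",(230,100,430,270),3.5);np.savez("side5.npz",**f);f=grab_frame("top");save(f,"top5.png",(190,130,430,290),3);np.savez("top5.npz",**f);s=telemetry.observe();print(s["position"],s["force"],s["moment"],s["grip_width"],s["finger_force"])
E
```

```text
clock: 7.02
position: [0.5542, 0.0065, 0.2484]
tool_rot: [-3.141, 0.0, 1.881]
force: [4.3, 1.9, -3.1]
grip_width: 0.0157
finger_force: 58.5
clock: 7.68
position: [0.5244, -0.0061, 0.2484]
tool_rot: [-3.141, -0.0, 2.063]
force: [4.4, 2.1, -1.6]
grip_width: 0.016
finger_force: 58.7
[ 0.52500417 -0.00573812  0.24844193] [ 3.79394733  1.90084886 -2.41787859] [ 0.26862629 -0.67292718 -0.06036991] 0.015850260316406163 58.67900848388672
```

View pics/side5.png

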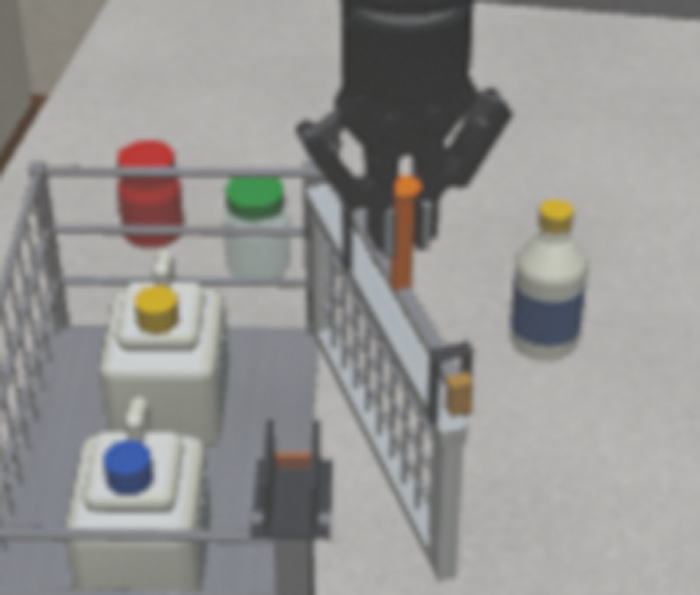

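View pics/top5.png

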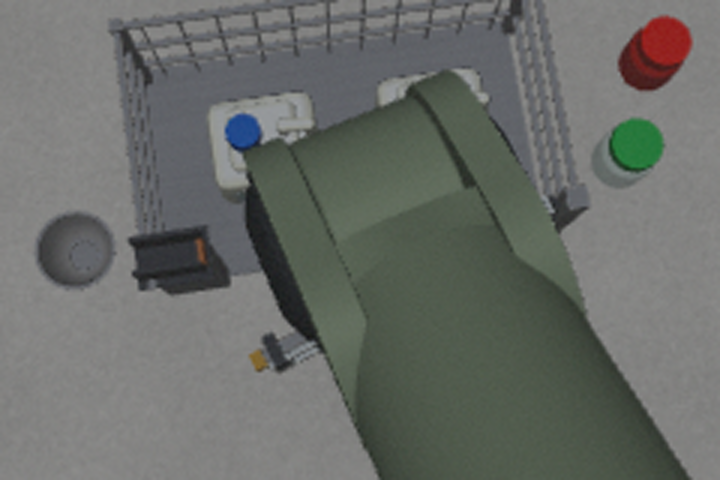

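The gate stands open and the bottle, jar and bowl have not moved. I'll measure the angle from the nose (top crop 259,360) and the gate's depth points.

Run:
```python
from h import *
def rail(fn,xmax):
    f=dict(np.load(fn));P=cloud(f);return f,P
f=dict(np.load("top5.npz"));n=plane(f,276.3,250,.205);h=np.array([.525,-.0057]);d=n[:2]-h;print("nose",n,np.linalg.norm(d),"yaw",np.arctan2(-d[0],d[1]))
f0=dict(np.load("top0.npz"));n=plane(f0,248.9,214,.19);d=n[:2]-[.578,.051];print("closed",np.arctan2(-d[0],d[1]))
f=dict(np.load("side5.npz"))
for u,v in((355,220),(358,230),(357,240),(356,250)):print(pt(f,u,v))
P=cloud(f);m=(P[...,2]>.02)&(P[...,2]<.157)&(f["depth"]>0);m[:,:318]=0;m[:,364:]=0;m[:150]=0;m[270:]=0
q=P[m];q=q[(q[:,0]>.4)&(q[:,0]<.62)&(q[:,1]>-.15)&(q[:,1]<.15)]
l=cv2.fitLine(q[:,:2].astype(np.float32),cv2.DIST_HUBER,0,.01,.01).ravel();l=l if l[1]>0 else -l;print(len(q),"gate yaw",np.arctan2(-l[0],l[1]))
m=(P[...,2]<.14)&(P[...,2]>.03)&(q is not None)
f0=dict(np.load("side0.npz"));f1=dict(np.load("top0.npz"))
P0=np.vstack([cloud(f0).reshape(-1,3),cloud(f1).reshape(-1,3)])
r=P0[(P0[:,2]>.15)&(P0[:,2]<.166)&(P0[:,1]>0)&(P0[:,1]<.115)&(P0[:,0]>.55)&(P0[:,0]<.59)]
l=cv2.fitLine(r[:,:2].astype(np.float32),cv2.DIST_HUBER,0,.01,.01).ravel();l=l if l[1]>0 else -l;print(len(r),"closed rail yaw",np.arctan2(-l[0],l[1]))
# same depth-window fit for open rail
r=P[(P[...,2]>.15)&(P[...,2]<.166)&(P[...,0]>.45)&(P[...,0]<.58)&(P[...,1]>-.1)&(P[...,1]<.12)&(np.indices(P.shape[:2])[1]>322)]
l=cv2.fitLine(r[:,:2].astype(np.float32),cv2.DIST_HUBER,0,.01,.01).ravel();l=l if l[1]>0 else -l;print(len(r),"open rail yaw",np.arctan2(-l[0],l[1]),r.max(0),r[r[:,1].argmax()])
for a in("bot","jar"):pass
for u,v in((390,267),(401,178)):
    g=dict(np.load("side5.npz"))
```

```text
nose [0.47480484 0.08077613 0.205     ] 0.09998837489396635 yaw 0.5259212138070337
closed 0.15983632395883005
[0.48630316 0.07479116 0.16082823]
[0.47833257 0.07894388 0.13614872]
[0.47932227 0.08023743 0.10625241]
[0.48041552 0.08095565 0.07456652]
1505 gate yaw 0.51126313
187 closed rail yaw 0.15095052
471 open rail yaw 0.4991276 [0.57577072 0.0850913  0.16506193] [0.48242707 0.0850913  0.15330678]
```

The three estimates put the gate at 0.35–0.366 rad, so the edge is about 10 cm out. The bolt is drawn and held, with a steady grip and low forces, so I'll hand in.

```bash
python3 -c "
from workcell import bot
print(bot.job_done())"
```

```text
the job is handed in; nothing more can be done
None
```

I lifted the bolt, drew it back over the lip by about 38–46 mm, and swung the gate to about 0.36 rad (free edge about 10 cm out). The job was handed in with the arm still holding it there and the bottle, jar and bowl untouched; no verdict came back.

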